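Open the wide dust filter box

TASK

The wider of the two dust filter boxes is due for cleaning. With your fingertips press its snap tab all the way in, where it stays down, then push the released cover off its seat and along onto the box's bare ledge, until the filter bay is fully uncovered and the cover lies flat on the ledge. Do not lift or carry the cover, leave the narrower box shut, and leave the other things on the table where they are.

Things in the scene. Friction and masses are not known exactly. Their poses are not given: they have to be found in the camera images.
- wide_box: wider filter box, grey housing fixed to the table, 186 mm long (x), 106 wide (y), side rails 54 high. Origin: centre of its underside; z up. At its +x end (far from the robot) the snap tab's pad stands up; at its -x end (robot side) is a bare flat ledge. The cover lies between, on a seat level with the ledge, 45 mm up; bright lips on the rails, top 57 mm up, overlap the cover's edges by 3 mm
- wide_box_ledge (a point): centre of the wide box's ledge, 45 mm above the table, at box x = -43 mm; axes as the box's. The ledge is 86 mm long (x), 92 mm wide between the rails and ends in a stop ridge 9 mm high. The bay with its white pleated filter lies at box x = -1 to +36 mm, uncovered once the cover has slid 62 mm along the box's -x; it meets the stop after 74 mm
- wide_box_pad (a point): centre of the top of the wide box's press pad, bright metal with three dark grooves, 26 mm (x) by 36 mm (y), on the box's centre line at box x = +77 mm; 65 mm above the table when out, 55 mm when fully in. Axes as the box's. The pad is 5 mm from the cover's edge; pad centre to rib centre 48 mm
- wide_box_tab (a joint): how far the wide box's snap tab is pressed straight down: 0 (out) to 0.010 m (fully in). It takes about 4 N, has no spring and stays where it is left. Its nib stands in a window of the cover and blocks it with 2 mm of play, and is clear of it from about 0.006 m on; press it fully in
- wide_box_cover: loose flat cover of the wide box, 72 mm (x) by 88 mm (y), plate 6 mm thick, about 150 g. Origin: centre of its underside, when shut at box x = +23 mm, 45 mm above the table; axes as the box's. It has one upright rib across it and a 12 by 24 mm window on the tab side of the rib. It can slide only along the box's -x, toward the ledge
- wide_box_rib (a point): middle of the top of the wide cover's rib, at cover x = +6 mm. Rib 8 mm thick (x), 60 mm long (y), 16 mm high above the plate: its top 67 mm and the plate's top 51 mm above the table. Push on its tab-side (+x) face; there the plate leaves 26 mm for a fingertip before the cover's edge. The pressed pad's top is 4 mm above the plate
- narrow_box: the narrower filter box, of the same build, materials and length, 74 mm wide (y) with a cover 56 mm wide; to be left alone. Origin and axes as for the wide box. The two boxes may change places
- narrow_box_tab (a joint): snap tab of the narrow box, as the wide one's: 0 is out; leave it
- narrow_box_cover: loose cover of the narrow box, 72 by 56 mm with a rib 36 mm long; origin and axes as for the wide cover; leave it shut
- marker: black marker, 138 by 23 by 16 mm, lying between the boxes; leave it
- chip: small chip of brown stone, 21 by 18 by 8 mm, lying on the robot's side of the boxes; leave it
- tape: roll of masking tape lying flat, 104 mm across, 25 mm high, left of the boxes; leave it

How it is judged:
On the way, in this order (a step that is already met when the one before it is completed fails the run):
1. the wide box's tab is pressed in, the cover still on its seat (value of joint wide_box_tab above 0.0075 m and x of wide_box_cover in the frame of wide_box above 0.013 m), for 0.2 s.
2. the cover is pushed off its seat, the bay uncovered (x of wide_box_cover in the frame of wide_box below -0.039 m), for 0.2 s.
At the end, for the whole second after the job is handed in: The wide cover has slid at least 62 mm toward the ledge, lies flat on it (within 3 mm of ledge height, tilted less than 0.06 rad, within 6 mm of the centre line) and is at rest, the wide box's tab is still in (over 5 mm); the narrow cover is within 6 mm of its place and its tab out (under 4 mm) (x of wide_box_cover in the frame of wide_box between -0.056 and -0.039 m and y of wide_box_cover in the frame of wide_box between -0.006 and 0.006 m and z of wide_box_cover in the frame of wide_box between 0.042 and 0.048 m and angle between wide_box_cover's own z axis and vertical below 0.06 rad and linear speed of wide_box_cover below 0.01 m/s and value of joint wide_box_tab above 0.005 m and x of narrow_box_cover in the frame of narrow_box between 0.017 and 0.029 m and value of joint narrow_box_tab below 0.004 m); the robot touches nothing.
It fails at once if the wide cover is lifted or tipped up (over 6 mm, or 0.2 rad) (z of wide_box_cover in the frame of wide_box above 0.051 m or angle between wide_box_cover's own z axis and vertical above 0.2 rad).
It fails at once if the narrow box is opened or its tab pressed (not (x of narrow_box_cover in the frame of narrow_box between 0.017 and 0.029 m) or value of joint narrow_box_tab above 0.004 m or z of narrow_box_cover in the frame of narrow_box above 0.051 m).
It fails at once if a bystander is moved more than 20 mm (distance of any of marker, chip, tape from where it was at the start of the episode above 0.02 m).
It also fails if it takes over 42 s, if anything falls off the work surface, if the arm or the gripper's body presses on something with over 40 N, if the wrist force passes 120 N, or if a joint passes its speed limit or range.

ROBOT

A 6-joint arm with a two-finger parallel gripper is mounted at the origin on the work surface; the furniture and walls round the work are solid. World frame = base frame: x ahead of the robot, y to its left, z up, the work surface at z = 0. Lengths are in m, angles in rad, forces in N, time in s.
With the tool pointing down it reaches from about 0.325 to 0.9 m from the base axis. Payload 6.1 kg.
Tool frame: the origin (TCP) lies between the finger pads; the fingertips stand 19 mm ahead of it and the grasp point (between the pads) is the TCP (manip.finger_overhang is the distance from the TCP to the fingertips, in m); z points along the fingers, y is the line along which they close (so a half turn about z gives the same grasp; the last joint's range is limited). The gripper opens to 87 mm and grips with 3 to 60 N. Pads are 19 mm wide; open, the fingers measure 117 mm over their backs; the gripper's body (75 mm by 190 mm) begins 51 mm behind the grasp point.
Start: joints at [1.185, 0.22, 1.526, -0, 1.395, -0.126], TCP at [0.161, 0.604, 0.242] pointing down, gripper open.
Joint ranges: [-2.98, 2.98], [-0.91, 2.08], [0.09, 2.57], [-1.24, 4.39], [0.2, 2.65], [-2.68, 2.68]. Speed limits (rad/s): [2.57, 2.57, 3.01, 3.14, 3.14, 3.14].

INTERFACE

Orientations are given as a rotation vector (axis times angle).
In Python, from rig import manip gives the robot as it stands.
- The arm moves only by the shell command python3 shift.py 'ROWS' [FORCE]. ROWS is one flat JSON list of numbers that holds 1 to 5 rows one after another, with no inner brackets; each row has 7 numbers: a rotation vector rx, ry, rz in fractions of the full range, 1 being pi/2 rad, then dx, dy, dz in shares of 0.75 m (1.0 is 0.75 m), then the finger opening in m; each row shifts and turns the commanded pose from where the row before left it, along the tool's axes as they then stand; what a row does not reach is not made up. A row lasts 1/10 s, in which the tool goes at most 0.05 m and 0.15 rad, less where a joint would pass 70% of its speed; a pose out of reach is approached as far as the arm can. The fingers move at their own pace and stop on an object; FORCE is the grip in N (left out, the last holds). Time passes only in rows, so rows that do not move let the fingers close. It prints the time, the measured TCP pose, the force, the opening and the grip force at its end. A shift or turn number past 1, either way, is cut back to 1. Input that does not fit is refused with a message, and nothing moves.
- manip.state(): the state, without advancing time (a new reading comes with each control period).
- manip.read_camera(name): name is "side" or "top"; returns the picture (420x560x3 uint8, blue, green, red); there is no depth.
- manip.camera_model(name): a dict with "camera_matrix" (3x3 intrinsics, pixels), "R" (3x3) and "t" (3): a world point X has camera coordinates R X + t. Camera axes: x right, y down, z forward; pixel columns grow to the right and rows downward; lengths in m; the calibration is good to about 2 mm. A picture is of the moment at which its call begins. camera_model takes no time and is no camera call.
- manip.sign_off(): hands the job in; it is judged then, once.
The state is a dict: "clock": time; "joint_pos": joint angles; "qvel": joint speeds; "tau": joint torques, N m; "ee_pos": TCP position; "ee_rot": TCP orientation; "ft_force": force on the tool from outside, world axes, zero at the start; "moment": the same for the moment, N m; "gripper_width": finger opening in m; "grasp_force": force on a finger pad.
Only numpy, scipy, OpenCV 4.12 (cv2) and the standard library are available. Lean on these libraries where they do the work, as an engineer would, in place of code of your own. Each camera call takes 0.05 s, during which the arm holds its last target. There are 200 camera calls.

## Working session

There is one attempt and no reset: what is moved stays moved. The work goes in short steps, Python scripts to look and compute and a shell command to move; the robot and the scene stay as the last step left them, time stands still between calls to the robot, and variables do not carry over. Pictures are saved under pics/ and viewed, at most 10 in all, crops included, and the job is handed in when it is done.

```bash
ls; mkdir -p pics; python3 - <<'E'
from rig import manip
import cv2
for n in("top","side"):
    cv2.imwrite(f"pics/{n}0.png",manip.read_camera(n)); m=manip.camera_model(n); print(n,m)
s=manip.state(); print(s, manip.finger_overhang)
E
```

```text
pics
rig.py
shift.py
top {'camera_matrix': array([[484.31475418,   0.        , 291.10304202],
       [  0.        , 484.31475418, 202.44606524],
       [  0.        ,   0.        ,   1.        ]]), 'R': array([[-0.02247844, -0.99973064,  0.00577652],
       [-0.99620719,  0.02191265, -0.08420847],
       [ 0.08405921, -0.00764749, -0.99643142]]), 't': array([-0.01877436,  0.43362002,  1.34994644])}
side {'camera_matrix': array([[521.18475664,   0.        , 282.80671875],
       [  0.        , 521.18475664, 206.33736078],
       [  0.        ,   0.        ,   1.        ]]), 'R': array([[-9.99995222e-01, -1.51086369e-03,  2.69698608e-03],
       [-3.08916951e-03,  4.55632289e-01, -8.90162723e-01],
       [ 1.16080593e-04, -8.90166801e-01, -4.55634779e-01]]), 't': array([0.43848899, 0.09702639, 1.24011672])}
{'clock': 0.1, 'joint_pos': array([ 1.18491481e+00,  2.21163660e-01,  1.52749429e+00, -2.47662781e-05,
        1.39469246e+00, -1.26086235e-01]), 'qvel': array([ 0.00040245, -0.00169305, -0.0006243 , -0.00024139,  0.00138348,
       -0.0012311 ]), 'tau': array([ 1.34582151e-03, -4.95940840e+01, -3.88518262e+01,  7.01439986e-02,
        5.15217427e-02, -2.83392296e-06]), 'ee_pos': array([0.16035588, 0.60353622, 0.24053774]), 'ee_rot': array([-4.06877281e-01, -3.11470706e+00,  2.68044430e-03]), 'ft_force': array([-1.32889872,  0.04945579,  0.2476312 ]), 'moment': array([ 0.00804929,  0.02160801, -0.02972739]), 'grasp_force': 0.0, 'gripper_width': 0.08729561386420757} 0.019
```

View pics/top0.png

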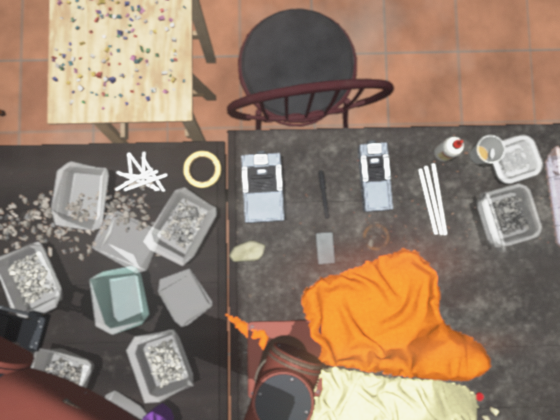

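View pics/side0.png

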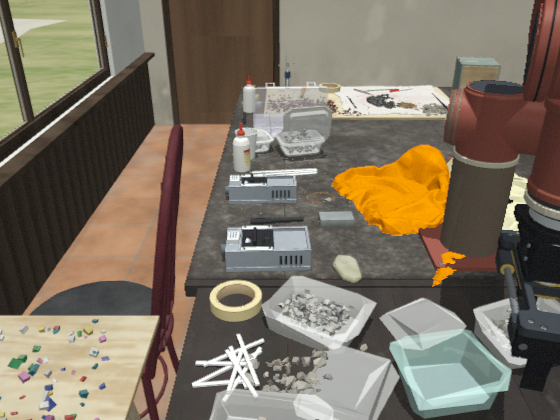

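The wide box is the left one in the top view, around (263,187), and the nearer one in the side view, around (268,248). The narrow box is at top (376,177). I'll enlarge both views of the wide box.

```bash
python3 - <<'E'
import cv2,numpy as np
a=cv2.imread("pics/top0.png")[140:230,225:305]; b=cv2.imread("pics/side0.png")[215:280,215:320]
a=cv2.resize(a,None,fx=6,fy=6,interpolation=cv2.INTER_CUBIC); b=cv2.resize(b,None,fx=6,fy=6,interpolation=cv2.INTER_CUBIC)
cv2.imwrite("pics/tc.png",a); cv2.imwrite("pics/sc.png",b)
E
```

```text
(no output)
```

View pics/tc.png

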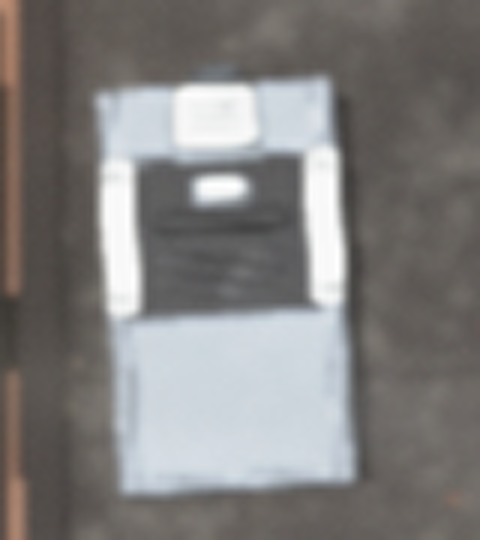

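View pics/sc.png

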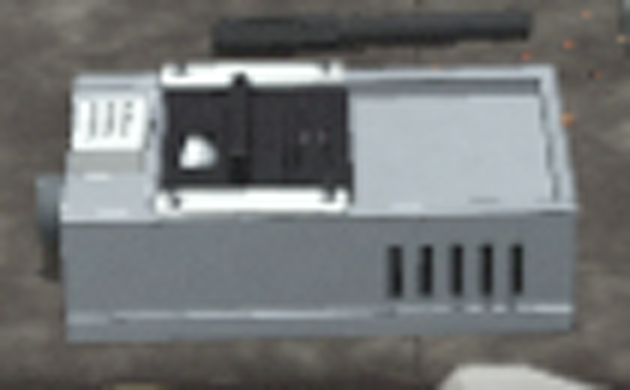

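The crops show the box outline, pad, rib and cover edge clearly. In the top crop the pad centre is at about (217,116), and in the side crop at about (109,122). I'll fit the box pose from both views and triangulate the pad on its own.

```bash
cat > h.py <<'E'
from rig import manip
import numpy as np
from scipy.optimize import least_squares
M={n:manip.camera_model(n) for n in("top","side")}
def proj(n,X):
    m=M[n]; c=m["camera_matrix"]@(m["R"]@X+m["t"]); return c[:2]/c[2]
O={"top":(225,140),"side":(215,215)}
def px(n,u,v): return np.array([(u+.5)/6-.5+O[n][0],(v+.5)/6-.5+O[n][1]])
E
python3 - <<'E'
from h import *
obs=[("top",97,93,93,53,54),("top",331,78,93,-53,54),("top",124,493,-93,53,54),("top",356,481,-93,-53,54),
("top",217,116,77,0,65),("side",109,122,77,0,65),("side",62,215,93,53,54),("side",575,207,-93,53,54),
("side",75,75,93,-53,54),("side",555,65,-93,-53,54),("side",240,80,29,-30,67),("side",240,185,29,30,57)]
def T(p,b):
    c,s=np.cos(p[2]),np.sin(p[2]); b=np.array(b)/1e3
    return np.array([p[0]+c*b[0]-s*b[1],p[1]+s*b[0]+c*b[1],p[3]+b[2]])
def f(p,o=obs): return np.concatenate([proj(n,T(p,b))-px(n,u,v) for n,u,v,*b in o])
r=least_squares(f,[.5,.1,0,0],loss="soft_l1"); print("pose",r.x); print(f(r.x).reshape(-1,2).round(2))
for w in("top","side"):
    q=least_squares(lambda p:f([p[0],p[1],p[2],0],[o for o in obs if o[0]==w]),[.5,.1,0]); print(w,q.x)
X=least_squares(lambda X:np.r_[proj("top",X)-px("top",217,116),proj("side",X)-px("side",109,122)],[.5,.1,.05]).x
print("pad tri",X,"fit",T(r.x,(77,0,65)),"rib",T(r.x,(29,0,67)),"rib tri height check")
E
```

```text
pose [ 0.47345062  0.04986907  0.04438103 -0.0012417 ]
[[ 0.6   0.39]
 [-0.28  0.41]
 [ 0.05  0.6 ]
 [-0.05  0.03]
 [-0.2   0.32]
 [-0.01 -0.43]
 [-0.48  1.04]
 [ 0.24  0.61]
 [-0.06  0.18]
 [-0.51  0.36]
 [-0.26 -1.2 ]
 [-0.32 -1.31]]
top [0.47425664 0.0498693  0.04328536]
side [0.47287668 0.05226522 0.04622989]
pad tri [0.55085296 0.0527823  0.0624246 ] fit [0.5503748  0.05328529 0.0637583 ] rib [0.50242207 0.0511557  0.0657583 ] rib tri height check
```

The manual's scale: shifts go in shares of 0.75 m and turns go in shares of pi/2 rad. Converting my numbers, -0.1 rad / 1.5708 = -0.0637.

```bash
cat >> h.py <<'E'
import sys
from scipy.spatial.transform import Rotation as Ro
P=np.array([0.4735,0.0503,0.0443])  # box x,y,yaw
def go(bx,by,tipz):
    s=manip.state(); R=Ro.from_rotvec(s["ee_rot"]); c,k=np.cos(P[2]),np.sin(P[2])
    t=np.array([P[0]+c*bx-k*by,P[1]+k*bx+c*by,tipz+.019])
    want=Ro.from_matrix(np.array([[-c,-k,0],[-k,c,0],[0,0,-1]]).T)
    want=Ro.from_matrix(np.column_stack([[-c,-k,0],[-k,c,0],[0,0,-1]]))
    d=t-s["ee_pos"]; b=s["ee_pos"][:2]-P[:2]
    print("clock",s["clock"],"w",s["gripper_width"].round(4),"F",s["ft_force"].round(2),"tip box",(c*b[0]+k*b[1]).round(4),(-k*b[0]+c*b[1]).round(4),(s["ee_pos"][2]-.019).round(4))
    print("rot tool",(R.inv()*want).as_rotvec().round(4),"move tool now",R.inv().apply(d).round(4),"after rot",want.inv().apply(d).round(4))
if __name__=="__main__": go(*map(float,sys.argv[1:]))
E
python3 shift.py '[0, 0, -0.0637, 0, 0, 0, 0, 0, 0, -0.0637, 0, 0, 0, 0, 0, 0, -0.0637, 0, 0, 0, 0, 0, 0, 0, 0, 0, 0, 0]' 20; python3 h.py 0.077 0 0.085
```

```text
clock: 0.5
ee_pos: [0.1604, 0.6037, 0.2409]
ee_rot: [0.064, -3.14, 0.002]
ft_force: [0.1, -0.7, -0.2]
gripper_width: 0.0625
grasp_force: 0.0Traceback (most recent call last):
  File "h.py", line 20, in <module>
    if __name__=="__main__": go(*map(float,sys.argv[1:]))
                             ~~^^^^^^^^^^^^^^^^^^^^^^^^^^
  File "h.py", line 18, in go
    print("clock",s["clock"],"w",s["gripper_width"].round(4),"F",s["ft_force"].round(2),"tip box",(c*b[0]+k*b[1]).round(4),(-k*b[0]+c*b[1]).round(4),(s["ee_pos"][2]-.019).round(4))
                                 ^^^^^^^^^^^^^^^^^^^^^^^^
AttributeError: 'float' object has no attribute 'round'
```

```bash
sed -i 's/s\["gripper_width"\].round(4)/round(s["gripper_width"],4)/; /want=Ro.from_matrix(np.array/d' h.py; python3 h.py 0.077 0 0.085
```

```text
clock 0.5 w 0.0625 F [ 0.12 -0.68 -0.16] tip box -0.2882 0.5667 0.2219
rot tool [-0.001  -0.0005 -0.0033] move tool now [-0.3672 -0.5654  0.1373] after rot [-0.3652 -0.5667  0.1369]
```

Scaled: -0.037 m / 0.75 = -0.0493, -0.024 m / 0.75 = -0.032.

```bash
for i in 1; do :; done
python3 shift.py '[0, 0, 0, -0.032, -0.0493, 0, 0, 0, 0, 0, -0.032, -0.0493, 0, 0, 0, 0, 0, -0.032, -0.0493, 0, 0, 0, 0, 0, -0.032, -0.0493, 0, 0, 0, 0, 0, -0.032, -0.0493, 0, 0]'
python3 shift.py '[0, 0, 0, -0.032, -0.0493, 0, 0, 0, 0, 0, -0.032, -0.0493, 0, 0, 0, 0, 0, -0.032, -0.0493, 0, 0, 0, 0, 0, -0.032, -0.0493, 0, 0, 0, 0, 0, -0.032, -0.0493, 0, 0]'
python3 shift.py '[0, 0, 0, -0.032, -0.0493, 0, 0, 0, 0, 0, -0.032, -0.0493, 0, 0, 0, 0, 0, -0.032, -0.0493, 0, 0, 0, 0, 0, -0.032, -0.0493, 0, 0, 0, 0, 0, 0, 0, 0, 0]'; python3 h.py 0.077 0 0.085
```

```text
clock: 1.0
ee_pos: [0.2885, 0.4224, 0.2414]
ee_rot: [-0.059, 3.141, -0.0]
ft_force: [0.5, 0.6, 0.1]
gripper_width: 0.0231
grasp_force: 0.0
clock: 1.5
ee_pos: [0.4159, 0.2424, 0.2416]
ee_rot: [-0.058, 3.141, 0.0]
ft_force: [1.3, -0.0, -0.7]
gripper_width: 0.0004
grasp_force: 0.0
clock: 2.0
ee_pos: [0.5193, 0.0957, 0.2413]
ee_rot: [-0.051, 3.14, -0.003]
ft_force: [-0.9, -0.2, 0.4]
gripper_width: 0.0002
grasp_force: 0.0
clock 2.0 w 0.0002 F [-0.9  -0.21  0.38] tip box 0.0478 0.0433 0.2223
rot tool [-0.0018  0.0008 -0.0121] move tool now [-0.0297 -0.0427  0.1374] after rot [-0.0292 -0.0433  0.1373]
```

Scaled: 0.04 m / 0.75 = 0.0533, 0.032 m / 0.75 = 0.0427, -0.006 rad / 1.5708 = -0.0038.

```bash
python3 shift.py '[0, 0, -0.0038, -0.02, -0.0293, 0.0267, 0, 0, 0, 0, -0.02, -0.028, 0.04, 0, 0, 0, 0, 0, 0, 0.0533, 0, 0, 0, 0, 0, 0, 0.0427, 0, 0, 0, 0, 0, 0, 0, 0]'
python3 h.py 0.077 0 0.065
python3 -c "
from rig import manip;import cv2
for n,x,y in(('top',205,120),('side',200,160)):
    a=manip.read_camera(n)[y:y+120,x:x+130]; cv2.imwrite('pics/%s1.png'%n,cv2.resize(a,None,fx=4,fy=4,interpolation=cv2.INTER_CUBIC))
a=cv2.imread('pics/top1.png');b=cv2.imread('pics/side1.png');cv2.imwrite('pics/both1.png',cv2.resize(cv2.hconcat([a,b]),(800,369)))"
```

```text
clock: 2.5
ee_pos: [0.5444, 0.0588, 0.1141]
ee_rot: [0.069, -3.13, -0.001]
ft_force: [-0.2, -0.9, -0.7]
gripper_width: 0.0005
grasp_force: 0.0
clock 2.5 w 0.0005 F [-0.23 -0.89 -0.66] tip box 0.0712 0.0054 0.0951
rot tool [ 0.0011 -0.0107 -0.0003] move tool now [-0.0061 -0.0054  0.03  ] after rot [-0.0058 -0.0054  0.0301]
```

View pics/side1.png

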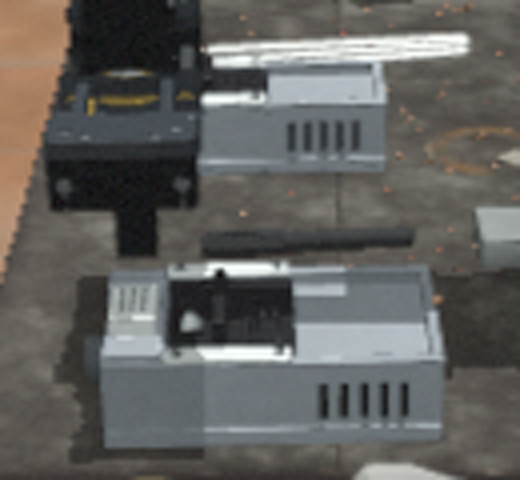

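The fingers are above and just on the robot side of the pad: finger column about 136, pad centre about 132. That agrees with the 6 mm still to go.

```bash
python3 shift.py '[0, 0, 0, -0.0067, -0.0053, 0, 0, 0, 0, 0, 0, 0, 0.0133, 0, 0, 0, 0, 0, 0, 0, 0, 0, 0, 0, 0, 0, 0, 0]'
python3 h.py 0.077 0 0.065
```

```text
clock: 3.0
ee_pos: [0.5541, 0.0545, 0.1098]
ee_rot: [-0.072, 3.141, 0.0]
ft_force: [0.2, 0.4, -0.7]
gripper_width: 0.0006
grasp_force: 0.0
clock 3.0 w 0.0006 F [ 0.22  0.38 -0.68] tip box 0.0807 0.0007 0.0908
rot tool [0.     0.0001 0.0017] move tool now [ 0.0037 -0.0007  0.0258] after rot [ 0.0037 -0.0007  0.0258]
```

Scaled: 0.01 m / 0.75 = 0.0133, 0.004 m / 0.75 = 0.0053.

```bash
python3 shift.py '[0, 0, 0, 0.0053, 0, 0.0133, 0, 0, 0, 0, 0, 0, 0.0133, 0, 0, 0, 0, 0, 0, 0.004, 0, 0, 0, 0, 0, 0, 0, 0, 0, 0, 0, 0, 0, 0, 0]'
python3 h.py 0.077 0 0.055
```

```text
clock: 3.5
ee_pos: [0.5501, 0.0543, 0.0864]
ee_rot: [0.072, -3.14, -0.0]
ft_force: [0.1, -0.7, 0.9]
gripper_width: 0.0002
grasp_force: 0.0
clock 3.5 w 0.0002 F [ 0.09 -0.75  0.9 ] tip box 0.0767 0.0006 0.0674
rot tool [ 0.     -0.0003  0.0019] move tool now [-0.0003 -0.0006  0.0124] after rot [-0.0003 -0.0006  0.0124]
```

Scaled: 0.003 m / 0.75 = 0.004.

```bash
python3 shift.py '[0, 0, 0, 0, 0, 0.004, 0, 0, 0, 0, 0, 0, 0.004, 0, 0, 0, 0, 0, 0, 0.004, 0, 0, 0, 0, 0, 0, 0, 0]'
python3 shift.py '[0, 0, 0, 0, 0, 0.0027, 0, 0, 0, 0, 0, 0, 0.0013, 0, 0, 0, 0, 0, 0, 0, 0]'
python3 h.py 0.077 0 0.055
```

```text
clock: 3.9
ee_pos: [0.5506, 0.0543, 0.0777]
ee_rot: [-0.073, 3.14, -0.0]
ft_force: [1.1, 0.2, 1.0]
gripper_width: 0.0006
grasp_force: 0.5
clock: 4.2
ee_pos: [0.5506, 0.0543, 0.0747]
ee_rot: [-0.073, 3.14, -0.0]
ft_force: [1.1, -0.3, 2.2]
gripper_width: 0.0005
grasp_force: 1.2
clock 4.2 w 0.0005 F [ 1.07 -0.25  2.18] tip box 0.0772 0.0006 0.0557
rot tool [-0.0001  0.001   0.0019] move tool now [ 0.0002 -0.0006  0.0007] after rot [ 0.0002 -0.0006  0.0007]
```

Scaled: 0.001 m / 0.75 = 0.0013.

```bash
python3 shift.py '[0, 0, 0, 0, 0, 0.0013, 0, 0, 0, 0, 0, 0, 0.0013, 0, 0, 0, 0, 0, 0, 0, 0]'
python3 shift.py '[0, 0, 0, 0, 0, 0.0013, 0, 0, 0, 0, 0, 0, 0, 0, 0, 0, 0, 0, 0, 0, 0]'
python3 h.py 0.077 0 0.055
```

```text
clock: 4.5
ee_pos: [0.5507, 0.0543, 0.074]
ee_rot: [-0.073, 3.14, -0.0]
ft_force: [-1.7, -1.1, 12.6]
gripper_width: 0.0005
grasp_force: 6.1
clock: 4.8
ee_pos: [0.5508, 0.0543, 0.0738]
ee_rot: [-0.073, 3.14, -0.0]
ft_force: [-5.1, 0.3, 18.5]
gripper_width: 0.0003
grasp_force: 9.1
clock 4.8 w 0.0003 F [-5.08  0.33 18.46] tip box 0.0774 0.0006 0.0548
rot tool [-0.0002  0.001   0.0021] move tool now [ 0.0004 -0.0006 -0.0002] after rot [ 0.0004 -0.0006 -0.0002]
```

The tab has bottomed out: tip at 54.8 mm and 18 N. Next I'll lift, move over the gap behind the rib, and look.

Scaled: -0.02 m / 0.75 = -0.0267, -0.015 m / 0.75 = -0.02.

```bash
python3 shift.py '[0, 0, 0, 0, 0, -0.02, 0, 0, 0, 0, 0, 0, -0.0267, 0, 0, 0, 0, 0.0133, 0, 0, 0, 0, 0, 0, 0.0267, 0, 0, 0, 0, 0, 0, 0, 0, 0, 0]'
python3 shift.py '[0, 0, 0, 0, 0, 0, 0, 0, 0, 0, 0, 0, 0, 0]'
python3 h.py 0.0465 0 0.056
python3 -c "
from rig import manip;import cv2
a=manip.read_camera('side')[180:280,200:320]; cv2.imwrite('pics/side2.png',cv2.resize(a,None,fx=6,fy=6,interpolation=cv2.INTER_CUBIC))"
```

```text
clock: 5.3
ee_pos: [0.5166, 0.0531, 0.1047]
ee_rot: [0.073, -3.136, -0.001]
ft_force: [0.2, -0.2, -0.1]
gripper_width: 0.0003
grasp_force: 0.0
clock: 5.5
ee_pos: [0.5203, 0.0529, 0.1062]
ee_rot: [0.072, -3.141, -0.0]
ft_force: [-0.5, 0.2, -0.5]
gripper_width: 0.0006
grasp_force: 0.0
clock 5.5 w 0.0006 F [-0.55  0.19 -0.53] tip box 0.0468 0.0006 0.0872
rot tool [ 0.     -0.0001  0.0018] move tool now [ 0.0003 -0.0006  0.0312] after rot [ 0.0003 -0.0006  0.0312]
```

View pics/side2.png

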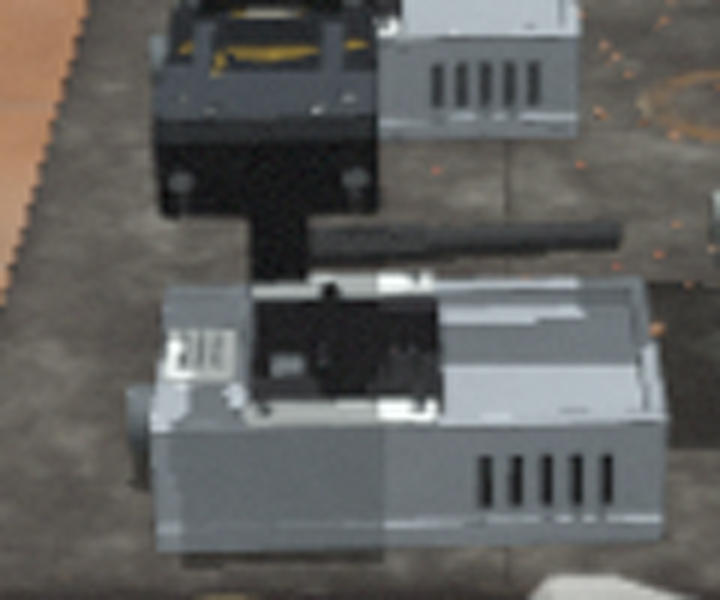

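The pad now sits flush and the cover is still on its seat. The fingers (columns 249–309) are between the pad and the rib (about 330), so I'll descend there.

Scaled: 0.015 m / 0.75 = 0.02, 0.01 m / 0.75 = 0.0133.

```bash
python3 shift.py '[0, 0, 0, 0, 0, 0.02, 0, 0, 0, 0, 0, 0, 0.0133, 0, 0, 0, 0, 0, 0, 0.0067, 0, 0, 0, 0, 0, 0, 0, 0, 0, 0, 0, 0, 0, 0, 0]'
python3 h.py 0.0425 0 0.056
```

```text
clock: 6.05
ee_pos: [0.52, 0.0529, 0.0762]
ee_rot: [0.073, -3.14, -0.0]
ft_force: [-0.1, -0.1, 0.2]
gripper_width: 0.0004
grasp_force: 0.0
clock 6.05 w 0.0004 F [-0.13 -0.09  0.18] tip box 0.0466 0.0006 0.0572
rot tool [ 0.     -0.0007  0.0019] move tool now [ 0.0041 -0.0006  0.0012] after rot [ 0.0041 -0.0006  0.0012]
```

Scaled: 0.005 m / 0.75 = 0.0067, 0.003 m / 0.75 = 0.004.

```bash
python3 shift.py '[0, 0, 0, 0.004, 0, 0, 0, 0, 0, 0, 0.004, 0, 0, 0, 0, 0, 0, 0.0067, 0, 0, 0, 0, 0, 0, 0.0067, 0, 0, 0, 0, 0, 0, 0, 0, 0, 0]'
python3 h.py -0.0255 0 0.056
```

```text
clock: 6.55
ee_pos: [0.5036, 0.0522, 0.0768]
ee_rot: [0.073, -3.141, 0.0]
ft_force: [-0.0, 0.2, -0.6]
gripper_width: 0.0005
grasp_force: 0.0
clock 6.55 w 0.0005 F [-0.02  0.24 -0.58] tip box 0.0301 0.0006 0.0578
rot tool [-0.0001 -0.      0.002 ] move tool now [ 0.0556 -0.0005  0.0018] after rot [ 0.0556 -0.0006  0.0018]
```

Scaled: 0.006 m / 0.75 = 0.008, 0.005 m / 0.75 = 0.0067.

```bash
python3 shift.py '[0, 0, 0, 0.0067, 0, 0, 0, 0, 0, 0, 0.008, 0, 0, 0, 0, 0, 0, 0.008, 0, 0, 0, 0, 0, 0, 0.008, 0, 0, 0, 0, 0, 0, 0.008, 0, 0, 0]'
python3 shift.py '[0, 0, 0, 0.008, 0, 0, 0, 0, 0, 0, 0.008, 0, 0, 0, 0, 0, 0, 0.0067, 0, 0, 0, 0, 0, 0, 0.004, 0, 0, 0, 0, 0, 0, 0, 0, 0, 0]'
python3 h.py -0.0255 0 0.056
python3 -c "
from rig import manip;import cv2
a=manip.read_camera('side')[180:280,200:320]; cv2.imwrite('pics/side3.png',cv2.resize(a,None,fx=6,fy=6,interpolation=cv2.INTER_CUBIC))"
```

```text
clock: 7.05
ee_pos: [0.4751, 0.0508, 0.0769]
ee_rot: [-0.072, 3.14, -0.0]
ft_force: [2.6, -0.3, 2.6]
gripper_width: 0.0002
grasp_force: 1.4
clock: 7.55
ee_pos: [0.4542, 0.05, 0.0762]
ee_rot: [0.073, -3.139, -0.0]
ft_force: [0.2, 0.3, -0.1]
gripper_width: 0.0006
grasp_force: 0.3
clock 7.55 w 0.0006 F [ 0.25  0.32 -0.07] tip box -0.0193 0.0005 0.0572
rot tool [ 0.0001 -0.0015  0.0019] move tool now [ 0.0062 -0.0005  0.0012] after rot [ 0.0062 -0.0005  0.0012]
```

View pics/side3.png

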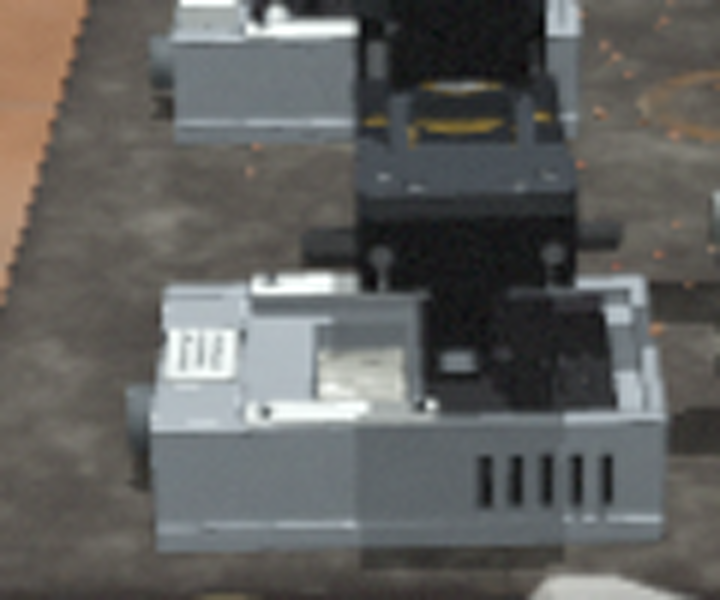

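The filter is visible and the cover has slid about 62 mm (its edge went from column 252 to 424). Another 6 mm of push gives margin.

Scaled: 0.002 m / 0.75 = 0.0027.

```bash
python3 shift.py '[0, 0, 0, 0.0027, 0, 0, 0, 0, 0, 0, 0.0027, 0, 0, 0, 0, 0, 0, 0.0027, 0, 0, 0, 0, 0, 0, 0, 0, 0, 0, 0, 0, 0, 0, 0, 0, 0]'
python3 h.py -0.0255 0 0.056
```

```text
clock: 8.1
ee_pos: [0.4489, 0.0497, 0.0764]
ee_rot: [0.073, -3.14, -0.0]
ft_force: [-0.1, -0.4, -0.5]
gripper_width: 0.0004
grasp_force: 0.0
clock 8.1 w 0.0004 F [-0.09 -0.4  -0.49] tip box -0.0247 0.0005 0.0574
rot tool [ 0.     -0.0008  0.0019] move tool now [ 0.0008 -0.0005  0.0014] after rot [ 0.0008 -0.0005  0.0014]
```

Next I'll back off the rib, lift, and move aside so the cameras can check.

Scaled: -0.05 m / 0.75 = -0.0667, -0.04 m / 0.75 = -0.0533.

```bash
python3 shift.py '[0, 0, 0, -0.0053, 0, 0, 0, 0, 0, 0, 0, 0, -0.0133, 0, 0, 0, 0, 0, 0, -0.0533, 0, 0, 0, 0, 0, 0, -0.0667, 0, 0, 0, 0, 0, 0, -0.04, 0]'
python3 shift.py '[0, 0, 0, 0, 0.0667, 0, 0, 0, 0, 0, 0, 0.0667, 0, 0, 0, 0, 0, 0, 0.0667, 0, 0, 0, 0, 0, 0, 0.04, 0, 0, 0, 0, 0, 0, 0, 0, 0]'
python3 - <<'E'
from rig import manip
import cv2
a=manip.read_camera('side')[205:285,205:325]; b=manip.read_camera('top')[140:230,225:305]
a=cv2.resize(a,None,fx=4,fy=4,interpolation=cv2.INTER_CUBIC);b=cv2.resize(b,(284,320),interpolation=cv2.INTER_CUBIC)
cv2.imwrite('pics/fin.png',cv2.hconcat([a,b]))
E
```

```text
clock: 8.6
ee_pos: [0.4546, 0.0498, 0.211]
ee_rot: [-0.073, 3.136, -0.001]
ft_force: [1.2, 0.1, 0.0]
gripper_width: 0.0006
grasp_force: 0.0
clock: 9.1
ee_pos: [0.4444, 0.233, 0.2075]
ee_rot: [-0.079, 3.14, 0.002]
ft_force: [0.4, -0.6, 0.3]
gripper_width: 0.0007
grasp_force: 0.0
```

View pics/fin.png

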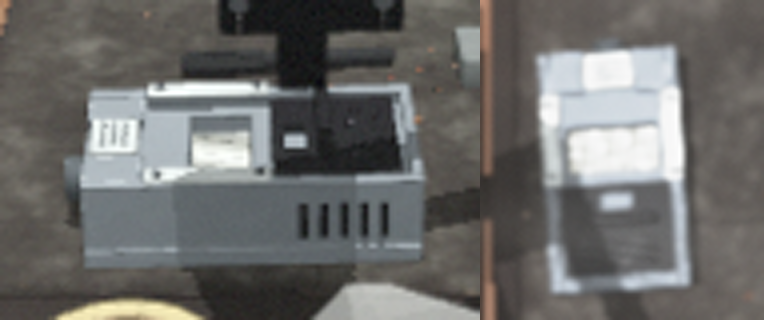

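The filter bay is fully uncovered. The cover lies flat, about 68 mm along, with its edge at side-view column 273. The pad is down, so I'll hand in.

```bash
python3 shift.py '[0, 0, 0, 0, 0, 0, 0, 0, 0, 0, 0, 0, 0, 0, 0, 0, 0, 0, 0, 0, 0]'; python3 -c "
from rig import manip; print(manip.sign_off())"
```

```text
clock: 9.5
ee_pos: [0.4452, 0.2287, 0.2067]
ee_rot: [-0.07, 3.141, -0.0]
ft_force: [0.6, -0.3, 0.3]
gripper_width: 0.0005
grasp_force: 0.0
the job is handed in; nothing more can be done
None
```

I handed in the job at 9.5 s: the wide box's tab is pressed fully in, its cover lies flat on the ledge about 68 mm along with the bay uncovered, and I touched nothing else; the hand-in gave no verdict.

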